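# Lock the foot jig with the mallet

## Robot

A 7-joint arm with a two-finger parallel gripper is mounted at the origin on the work surface. World frame = base frame: x ahead of the robot, y to its left, z up, the work surface at z = 0. Lengths are in m, angles in rad, forces in N, time in s.
With the tool pointing down it reaches from about 0.4 to 0.85 m from the base axis. Payload 10.4 kg.
Tool frame: the origin (TCP) lies at the very end of the fingers, on their centre line; the grasp point (between the pads) lies 19 mm behind it; z points along the fingers, y is the line along which they close (so a half turn about z gives the same grasp; the last joint's range is limited). The gripper opens to 87 mm and grips with 3 to 60 N. Pads are 19 mm wide; open, the fingers measure 117 mm over their backs; the gripper's body (75 mm by 190 mm) begins 51 mm behind the grasp point.
Start: joints at [-1.16, 0.332, -0.065, 1.46, 0.022, 1.35, -0.088], TCP at [0.263, 0.567, 0.223] pointing down, gripper open.
Joint ranges: [-2.6, 2.6], [-0.5, 2.12], [-1.47, 1.34], [0.16, 2.42], [-1.27, 4.41], [0.06, 2.06], [-2.6, 2.6]. Speed limits (rad/s): [2.22, 2.22, 2.79, 2.79, 3.14, 3.14, 3.14].

## Interface

Orientations are given as a unit quaternion [x, y, z, w].
In Python, from bench import status, camera, order gives the robot as it stands.
- The arm moves only by the tool jog_arm, never from a script. Its argument "plan" is a list of rows, each a list of 7 numbers: the turn, a rotation vector about the tool's x, y, z in rad, then the shift along the tool's x, y, z in mm, then the opening, from -1 (shut) to 1 (fully open). A call has 1 to 12 rows; each row is the pose to reach, as a shift and turn from the pose commanded when the call began, along the tool's axes at that moment; what a row does not reach only later rows make up. A row lasts 1/10 s, in which the tool goes at most 50 mm and 8.59 degrees, less where a joint would pass 70% of its speed; a pose out of reach is approached as far as the arm can. A call with a gripper value outside its range is refused whole. The fingers move at their own pace and stop on an object; "squeeze" is the grip in N (left out, the last holds). Time passes only in rows, so rows that repeat a pose let the fingers close. It gives the time, the measured TCP pose, the force, the opening and the grip force at its end, in the units of the state.
- status.read_state(): the state, without advancing time (a new reading comes with each control period).
- camera(name): name is "scene" or "side" or "wrist"; returns a dict with "image" (400x640x3 uint8, red, green, blue), "z_map" (400x640 float32, m along the optical axis (not along the pixel's ray), 0 where there is no reading), "fx", "fy", "cx", "cy" (pixels), "world_from_camera" (4x4, takes a point from camera to world coordinates); the wrist camera has in their place "mount" (4x4, takes a point from camera to tool coordinates, whose origin is the TCP and whose axes are the flange's). Camera axes: x right, y down, z forward; pixel columns grow to the right and rows downward; lengths in m; the calibration is good to about 2 mm. A picture is of the moment at which its call begins: read the wrist's pose just before it.
- order.close_job(): hands the job in; it is judged then, once.
The state is a dict: "time": time; "joint_positions": joint angles; "joint_vel": joint speeds; "joint_torque": joint torques, N m; "ee_pos": TCP position; "eef_rot": TCP orientation; "ft_force": force on the tool from outside, world axes, zero at the start; "torque": the same for the moment, N m; "width": finger opening in m; "grip_force": force on a finger pad.
Only numpy, scipy, OpenCV 4.12 (cv2) and the standard library are available. Lean on these libraries where they do the work, as an engineer would, in place of code of your own. Each camera call takes 0.05 s, during which the arm holds its last target. There are 200 camera calls.

## Task

Pull the carriage with the prosthetic foot fully back against the blue stop block of the alignment jig. Then take the mallet by its handle and strike the sprung lock pin down with one or more quick blows, until its red cap sits fully down on its collar (use only the mallet on the pin, never the fingers, and only once the carriage is home). Finally stand the mallet back upright in its rest, handle in the notch as you found it, let go, and leave the charger, the spare foot and the carton where they are.

Things in the scene. Friction and masses are not known exactly. Their poses are not given: they have to be found in the camera images.
- jig: Fixed alignment jig: aluminium base plate 390 x 120 x 12 mm with two rails along its x, and a blue stop block 65 x 90 mm, top 50 mm above the bench, at its near (-x) end. Origin on the bench, 25 mm from the plate's middle towards the stop block (plate spans x -170 to +220 mm); z up. The lock pin stands upright in the stop block at x = -135 mm, y = 0.
- carriage (a joint): Slide of the carriage (grey plate with a skin-coloured foot, 192 mm long, heel towards the stop block, and an upright steel tube in its ankle) along the jig's +x: 0 m = fully back against the stop block, grows away from it up to 0.1. Some 3 N of friction; it stays where it is left.
- tube_top (a point): Centre of the top of the upright steel ankle tube on the carriage: 30 mm diameter, 52 mm free above a 42 mm collar, top 180 mm above the bench. The thing to pull the carriage by. Axes as the jig's.
- lock_pin (a joint): How far the sprung lock pin has been driven down: 0 m = fully raised, 0.025 = cap fully down on its collar. About 6 to 10 N drive it; tight, so it stays where it is driven.
- pin_cap: Round red cap on the lock pin, 32 mm diameter, 8 mm thick. Origin at the centre of its underside, z up. The steel collar (42 mm diameter) that it comes down on has its top 55 mm above the bench, so the cap's top ends 63 mm above the bench. The cap stands 17 to 25 mm above the collar at the start.
- cap_top (a point): Centre of the cap's top, the face to strike; 88 mm above the bench when the pin is fully raised, 63 mm when fully down.
- mallet: Mallet, 0.35 kg: upright round dark head 50 mm diameter, 80 mm tall with orange faces above and below, and a level wooden handle 22 mm wide, 26 mm tall that runs from the head to 175 mm from its axis along the mallet's -x, its centre line 40 mm above the lower face. Origin at the centre of the lower striking face; z up along the head.
- mallet_grip (a point): Point to grip on the handle: 80 mm from the head's axis, 40 mm above the lower face, on the handle's centre line. Axes as the mallet's.
- mallet_rest: Fixed mallet rest: black base plate 250 x 90 x 8 mm along x (-180 to +70 mm), with a wooden post at x = -150 mm whose notch, 36 mm wide, its bottom 35 mm above the bench, carries the handle. Origin on the bench below the axis of the resting mallet's head; the mallet stands there with its origin 8 mm above, axes alike.
- charger: Teal battery charger 130 x 85 x 61 mm, bystander. Origin under its centre.
- spare_foot: Loose skin-coloured foot shell 192 mm long along x (heel at -90 mm), 85 mm tall, bystander. Origin on the sole.
- carton: White, orange and black carton 100 x 150 x 75 mm, bystander. Origin under its centre.
Mind the look-alikes: they are no part of the job. What is shaped like the mallet but green or purple is not meant.

How it is judged:
By the outcome, as a careful person would: the job done as asked, in the order asked, and still so for the second after the job is handed in, with the robot touching nothing.
It also fails if it takes over 54 s, if anything falls off the work surface, if the arm or the gripper's body presses on something with over 40 N, if the wrist force passes 120 N, or if a joint passes its speed limit or range.

## Working session

There is one attempt and no reset: what is moved stays moved. The work goes in short steps, Python scripts to look and compute and a tool call to move; the robot and the scene stay as the last step left them, time stands still between calls to the robot, and variables do not carry over. Pictures are saved under pics/ and viewed, at most 10 in all, crops included, and the job is handed in when it is done.

Besides the shell and the picture viewer there is one more tool, called by a JSON object that holds its "method" and its "body". jog_arm: Moves the arm, as the interface text tells. Its arguments: {"type":"object","properties":{"plan":{"type":"array"},"squeeze":{"type":"number"}},"required":["plan"]}

```bash
mkdir -p pics; ls
python3 - <<'E'
from bench import status,camera
import cv2,numpy as np
s=status.read_state();print({k:np.round(v,3).tolist() for k,v in s.items()})
ims=[]
for n in ("scene","side"):
    c=camera(n);np.savez(f"pics/{n}0.npz",**c)
    print(n,c["fx"],c["cx"],c["cy"],np.round(c["world_from_camera"],3).tolist())
    cv2.imwrite(f"pics/{n}0.png",c["image"][:,:,::-1])
E
```

```text
pics
{'time': 0.0, 'joint_positions': [-1.16, 0.333, -0.065, 1.461, 0.022, 1.35, -0.089], 'joint_vel': [-0.001, 0.001, 0.0, 0.002, 0.001, 0.0, -0.001], 'joint_torque': [-0.0, -62.326, 0.025, -38.99, -0.061, 0.04, 0.0], 'ee_pos': [0.263, 0.567, 0.222], 'eef_rot': [0.215, 0.977, -0.001, -0.0], 'ft_force': [-0.496, 0.65, 0.5], 'torque': [-0.007, 0.006, -0.038], 'grip_force': 0.0, 'width': 0.087}
scene 426.06425315629457 322.56328108348356 195.45865989069935 [[0.702, 0.563, -0.436, 1.028], [0.712, -0.541, 0.448, -0.53], [0.017, -0.625, -0.781, 1.052], [0.0, 0.0, 0.0, 1.0]]
side 367.31743159890533 318.13118531108904 200.17664377692967 [[0.927, -0.188, 0.326, 0.182], [-0.376, -0.498, 0.781, -0.819], [0.015, -0.846, -0.532, 0.687], [0.0, 0.0, 0.0, 1.0]]
```

View pics/scene0.png

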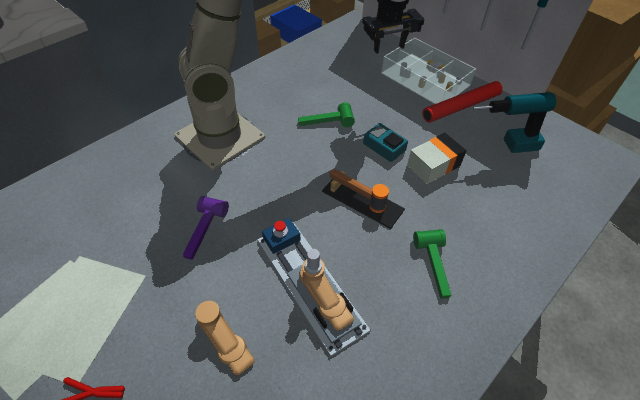

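View pics/side0.png

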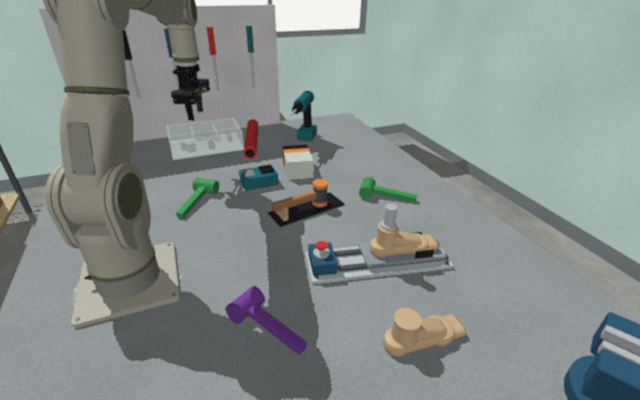

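The scene view shows the mallet with its orange top at (380,192) and its handle running to (335,178) in the black rest. It also shows the red cap at (280,227), the tube top at (313,254), and the spare foot at (225,340).
Look-alikes for the mallet are green at (345,115), green at (430,240) and purple at (212,207). By the description I choose the dark head with orange faces at (380,197).

```bash
cat > h.py <<'E'
import numpy as np,cv2
from scipy.spatial.transform import Rotation as R
def ray(c,uv):
    W=np.array(c["world_from_camera"]);d=W[:3,:3]@np.array([(uv[0]-c["cx"])/c["fx"],(uv[1]-c["cy"])/c["fy"],1.]);return W[:3,3],d
def onplane(c,uv,z):
    o,d=ray(c,uv);return o+d*(z-o[2])/d[2]
def tri(c1,u1,c2,u2):
    o1,d1=ray(c1,u1);o2,d2=ray(c2,u2)
    t=np.linalg.lstsq(np.c_[d1,-d2],o2-o1,rcond=None)[0];a=o1+t[0]*d1;b=o2+t[1]*d2
    return (a+b)/2,np.linalg.norm(a-b)
def cloud(c):
    W=np.array(c["world_from_camera"]);v,u=np.mgrid[:400,:640];z=c["z_map"]
    P=np.stack([(u-c["cx"])/c["fx"]*z,(v-c["cy"])/c["fy"]*z,z],-1)
    return P@W[:3,:3].T+W[:3,3]
E
python3 - <<'E'
from h import *
C={n:dict(np.load(f"pics/{n}0.npz")) for n in("scene","side")}
boxes={"scene":dict(cap=(265,215,296,243),mal=(365,178,395,215),tube=(300,243,326,280),handle=(322,165,374,205)),
"side":dict(cap=(310,238,334,256),mal=(308,176,334,210),tube=(380,200,402,232),handle=(268,188,316,222))}
for n,c in C.items():
    P=cloud(c);hsv=cv2.cvtColor(c["image"],cv2.COLOR_RGB2HSV).astype(int);H,S,V=hsv[...,0],hsv[...,1],hsv[...,2]
    for k,(a,b,e,f) in boxes[n].items():
        B=np.zeros((400,640),bool);B[b:f,a:e]=1
        if k=="cap":m=B&((H<6)|(H>174))&(S>150)
        if k=="mal":m=B&(H>5)&(H<16)&(S>190)&(V>120)
        if k=="tube":m=B&(S<50)&(V>90)
        if k=="handle":m=B&(H>5)&(H<18)&(S>100)
        m&=c["z_map"]>0
        p=P[m]; 
        if k in("cap","mal","tube"):
            zt=np.percentile(p[:,2],95); t=p[:,2]>zt-.006
            vv,uu=np.nonzero(m);print(n,k,m.sum(),"top z",zt.round(4),"mid",p[t].mean(0).round(4),"min",p[t].min(0).round(3),"max",p[t].max(0).round(3),"px",uu[t].mean().round(1),vv[t].mean().round(1))
        else:
            t=abs(p[:,2]-.061)<.005;q=p[t];mu=q.mean(0);u,s,vt=np.linalg.svd(q[:,:2]-mu[:2]);print(n,k,t.sum(),mu.round(4),vt[0],"ext",((q[:,:2]-mu[:2])@vt[0]).min(),((q[:,:2]-mu[:2])@vt[0]).max())
    # rail/plate points
    lab=(P[...,2]>.008)&(P[...,2]<.03)&(S<60)&(V>110)
    if n=="scene":
        B=np.zeros((400,640),bool);B[225:358,250:375]=1
    else:
        B=np.zeros((400,640),bool);B[240:285,300:458]=1
    q=P[B&lab][:,:2].astype(np.float32);r=cv2.minAreaRect(q);print(n,"plate",len(q),r)
c=C["scene"];im=c["image"][120:370,230:480,::-1];cv2.imwrite("pics/crop.png",cv2.resize(im,None,fx=2.4,fy=2.4,interpolation=cv2.INTER_CUBIC))
E
```

```text
scene cap 93 top z 0.0833 mid [ 0.4786 -0.1332  0.0809] min [ 0.463 -0.148  0.077] max [ 0.493 -0.118  0.085] px 279.3 225.3
scene mal 168 top z 0.0912 mid [0.5932 0.1574 0.0884] min [0.57  0.135 0.085] max [0.617 0.182 0.094] px 379.9 190.3
scene tube 496 top z 0.1811 mid [ 0.6514 -0.1703  0.1798] min [ 0.637 -0.184  0.176] max [ 0.666 -0.157  0.183] px 313.0 253.9
scene handle 285 [0.4974 0.1403 0.0609] [0.9866613  0.16278659] ext -0.07488411662459873 0.0734832214459631
scene plate 838 ((0.6380829811096191, -0.1461981236934662), (0.16001923382282257, 0.39020341634750366), 77.48282623291016)
side cap 69 top z 0.0828 mid [ 0.4779 -0.1346  0.0811] min [ 0.464 -0.148  0.078] max [ 0.494 -0.119  0.084] px 321.2 245.1
side mal 4 top z 0.0847 mid [0.5849 0.1431 0.0844] min [0.574 0.135 0.084] max [0.596 0.151 0.085] px 319.0 186.5
side tube 642 top z 0.1811 mid [ 0.6514 -0.173   0.1801] min [ 0.638 -0.186  0.175] max [ 0.667 -0.155  0.183] px 391.3 207.8
side handle 197 [0.4964 0.1369 0.0607] [-0.98441544 -0.17585857] ext -0.07859766188012393 0.07493662448706323
side plate 1451 ((0.6360830068588257, -0.16767126321792603), (0.12364666163921356, 0.39046305418014526), 77.21607208251953)
```

View pics/crop.png

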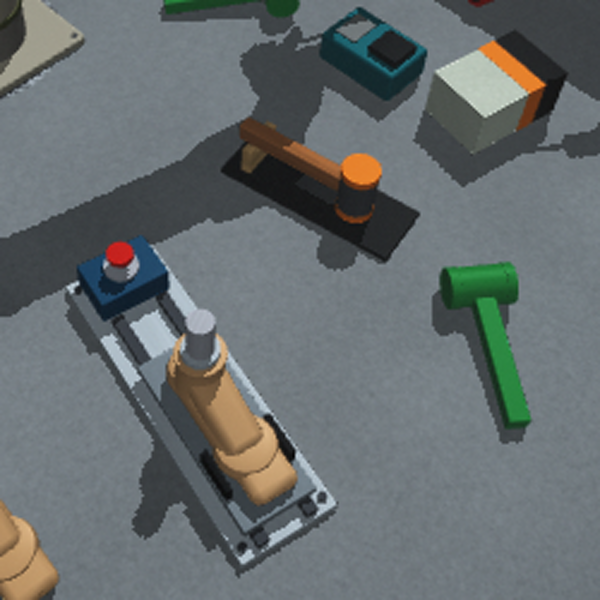

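The crop confirms the choice: a dark head with orange faces at (358,185), its wooden handle lying in the notched post at (255,150). The red cap is at (120,252) and the tube top at (200,322). The heights match the given sizes: tube 0.181 and mallet top about 0.09. Jig yaw is about -12.5° and mallet yaw about 10°.

```bash
cat > go.py <<'E'
# usage: go.py yaw_of_tool_y_deg x y z [...]: shift(mm)/turn in the tool's axes; tool kept straight down
import sys
from h import *
from bench import status
s=status.read_state();p=np.array(s["ee_pos"]);A=R.from_quat(s["eef_rot"])
print("t",round(s["time"],2),"p",p.round(4),"yaw_y",np.degrees(np.arctan2(*A.as_matrix()[[1,0],1])).round(2),"w",round(float(s["width"]),4),"F",np.round(s["ft_force"],1),"j",np.round(s["joint_positions"],2))
a=list(map(float,sys.argv[1:]))
for i in range(0,len(a),4):
    y=np.radians(a[i]);Y=np.array([np.cos(y),np.sin(y),0]);Z=np.array([0,0,-1.]);T=R.from_matrix(np.c_[np.cross(Y,Z),Y,Z])
    print(a[i:i+4],"turn",(A.inv()*T).as_rotvec().round(3),"shift",(A.inv().apply(np.array(a[i+1:i+4])-p)*1000).round(1))
E
python3 go.py 77.5 0.651 -0.172 0.235 77.5 0.651 -0.172 0.140
```

```text
t 0.1 p [0.2626 0.5668 0.2218] yaw_y 65.15 w 0.0872 F [ 0.3  0.4 -0.2] j [-1.16  0.33 -0.06  1.46  0.02  1.35 -0.09]
[77.5, 0.651, -0.172, 0.235] turn [-0.001 -0.    -0.216] shift [-663.  -507.1  -12.5]
[77.5, 0.651, -0.172, 0.14] turn [-0.001 -0.    -0.216] shift [-663.  -507.    82.5]
```

{"method": "jog_arm", "body": {"plan": [[0, 0, -0.216, -663, -507, -13, 1], [0, 0, -0.216, -663, -507, -13, 1], [0, 0, -0.216, -663, -507, -13, 1], [0, 0, -0.216, -663, -507, -13, 1], [0, 0, -0.216, -663, -507, -13, 1], [0, 0, -0.216, -663, -507, -13, 1], [0, 0, -0.216, -663, -507, -13, 1], [0, 0, -0.216, -663, -507, -13, 1], [0, 0, -0.216, -663, -507, -13, 1], [0, 0, -0.216, -663, -507, -13, 1], [0, 0, -0.216, -663, -507, -13, 1], [0, 0, -0.216, -663, -507, -13, 1]], "squeeze": 30}}

```text
time: 1.3
ee_pos: [0.5424, 0.0342, 0.2319]
eef_rot: [0.109, 0.994, 0.0, 0.0]
ft_force: [0.9, 0.2, -0.1]
width: 0.087
grip_force: 0.0
```

```bash
python3 go.py 77.5 0.651 -0.172 0.235 77.5 0.651 -0.172 0.140
```

```text
t 1.3 p [0.5424 0.0342 0.2319] yaw_y 77.53 w 0.087 F [ 0.9  0.2 -0.1] j [-0.48  0.14  0.37  1.68 -0.05  1.32  1.25]
[77.5, 0.651, -0.172, 0.235] turn [0.    0.    0.001] shift [-150.6 -177.9   -3.2]
[77.5, 0.651, -0.172, 0.14] turn [0.    0.    0.001] shift [-150.6 -177.9   91.8]
```

{"method": "jog_arm", "body": {"plan": [[0, 0, 0, -150, -178, -3, 1], [0, 0, 0, -150, -178, -3, 1], [0, 0, 0, -150, -178, -3, 1], [0, 0, 0, -150, -178, -3, 1], [0, 0, 0, -150, -178, -3, 1], [0, 0, 0, -150, -178, -3, 1], [0, 0, 0, -150, -178, -3, 1], [0, 0, 0, -150, -178, -3, 1]]}}

```text
time: 2.1
ee_pos: [0.6498, -0.1686, 0.2346]
eef_rot: [0.108, 0.994, 0.0, -0.0]
ft_force: [0.4, 0.5, 0.2]
width: 0.0868
grip_force: 0.0
```

```bash
python3 go.py 77.5 0.651 -0.172 0.140;python3 - <<'E'
from bench import camera
import cv2
cv2.imwrite("pics/w1.png",camera("wrist")["image"][:,:,::-1])
E
```

```text
t 2.1 p [ 0.6498 -0.1686  0.2346] yaw_y 77.6 w 0.0868 F [0.4 0.5 0.2] j [-0.15  0.46  0.49  1.33 -0.21  1.41  1.68]
[77.5, 0.651, -0.172, 0.14] turn [ 0.001 -0.001  0.002] shift [-1.9 -3.1 94.6]
```

View pics/w1.png

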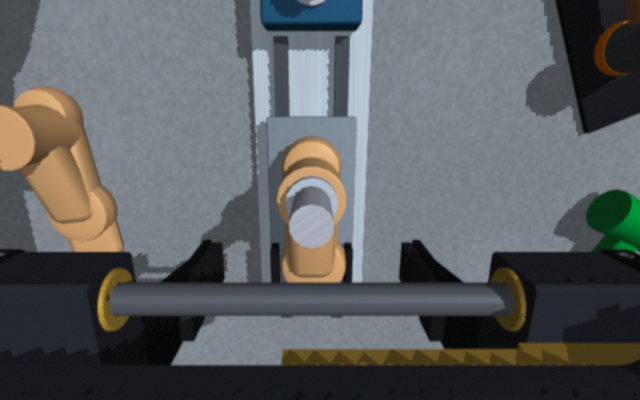

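The wrist view shows the tube top at (311,226), midway between the fingers at (205,265) and (420,265). The gap from the carriage to the blue block is about 85 mm (rows 28–117).

{"method": "jog_arm", "body": {"plan": [[0, 0, 0, -2, -3, 50, 1], [0, 0, 0, -2, -3, 95, 1], [0, 0, 0, -2, -3, 95, 1], [0, 0, 0, -2, -3, 95, 1], [0, 0, 0, -2, -3, 95, -1], [0, 0, 0, -2, -3, 95, -1], [0, 0, 0, -2, -3, 95, -1], [0, 0, 0, -2, -3, 95, -1], [0, 0, 0, -2, -3, 95, -1], [0, 0, 0, -2, -3, 95, -1], [0, 0, 0, -2, -3, 95, -1]], "squeeze": 30}}

```text
time: 3.25
ee_pos: [0.6512, -0.1734, 0.1398]
eef_rot: [0.109, 0.994, 0.0, -0.0]
ft_force: [0.4, -1.0, -0.1]
width: 0.0393
grip_force: 0.0
```

```bash
python3 go.py 77.5 0.571 -0.154 0.140 77.5 0.556 -0.151 0.14
```

```text
t 3.25 p [ 0.6512 -0.1734  0.1398] yaw_y 77.52 w 0.0393 F [ 0.4 -1.  -0.1] j [-0.14  0.52  0.47  1.44 -0.24  1.24  1.71]
[77.5, 0.571, -0.154, 0.14] turn [ 0. -0.  0.] shift [82.5  1.6 -0.2]
[77.5, 0.556, -0.151, 0.14] turn [ 0. -0.  0.] shift [97.8  1.3 -0.2]
```

{"method": "jog_arm", "body": {"plan": [[0, 0, 0, 0, 0, 0, -1], [0, 0, 0, 0, 0, 0, -1], [0, 0, 0, 0, 0, 0, -1], [0, 0, 0, 0, 0, 0, -1], [0, 0, 0, 10, 0, 0, -1], [0, 0, 0, 20, 0, 0, -1], [0, 0, 0, 30, 0, 0, -1], [0, 0, 0, 42, 0, 0, -1], [0, 0, 0, 54, 0, 0, -1], [0, 0, 0, 64, 0, 0, -1], [0, 0, 0, 72, 0, 0, -1], [0, 0, 0, 72, 0, 0, -1]]}}

```text
time: 4.45
ee_pos: [0.581, -0.1537, 0.1397]
eef_rot: [0.107, 0.994, 0.002, -0.0]
ft_force: [-0.5, 10.7, 0.3]
width: 0.0296
grip_force: 30.0
```

```bash
python3 go.py 77.5 0.566 -0.154 0.14 77.5 0.556 -0.151 0.14;python3 - <<'E'
from bench import camera
import cv2
cv2.imwrite("pics/w2.png",camera("wrist")["image"][:,:,::-1])
E
```

```text
t 4.45 p [ 0.581  -0.1537  0.1397] yaw_y 77.72 w 0.0296 F [-0.5 10.7  0.3] j [-0.2   0.36  0.48  1.65 -0.18  1.17  1.68]
[77.5, 0.566, -0.154, 0.14] turn [ 0.005 -0.001  0.004] shift [14.6 -3.5 -0.3]
[77.5, 0.556, -0.151, 0.14] turn [ 0.005 -0.001  0.004] shift [25.  -2.7 -0.3]
```

View pics/w2.png

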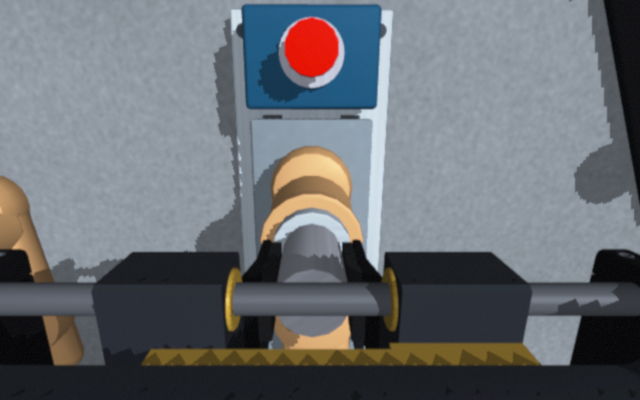

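The tube is held, and a gap to the block remains (rows 108–120, about 10 mm plus). I'll pull on in small steps with a small sideways relief.

{"method": "jog_arm", "body": {"plan": [[0, 0, 0, 4, 2, 0, -1], [0, 0, 0, 8, 3, 0, -1], [0, 0, 0, 12, 3, 0, -1], [0, 0, 0, 15, 3, 0, -1], [0, 0, 0, 18, 3, 0, -1], [0, 0, 0, 18, 3, 0, -1], [0, 0, 0, 18, 3, 0, -1]]}}

```text
time: 5.2
ee_pos: [0.57, -0.1512, 0.141]
eef_rot: [0.108, 0.994, -0.001, 0.007]
ft_force: [30.7, -4.4, -18.1]
width: 0.0291
grip_force: 30.0
```

```bash
python3 go.py 77.5 0.56 -0.151 0.14;python3 - <<'E'
from bench import camera
import cv2
cv2.imwrite("pics/w3.png",camera("wrist")["image"][:260,:,::-1])
E
```

```text
t 5.2 p [ 0.57   -0.1512  0.141 ] yaw_y 77.6 w 0.0291 F [ 30.7  -4.4 -18.1] j [-0.22  0.32  0.48  1.7  -0.16  1.15  1.66]
[77.5, 0.56, -0.151, 0.14] turn [-0.     0.013  0.002] shift [ 9.8 -1.9  0.9]
```

View pics/w3.png

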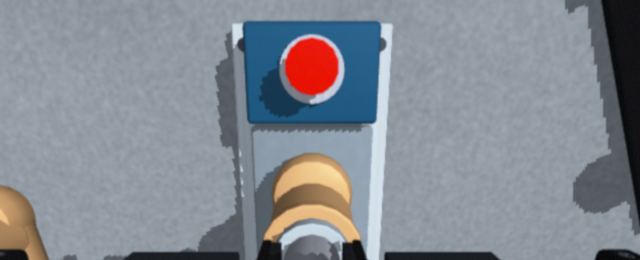

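The carriage is home: its edge meets the blue block at row 124, and the stop holds against 31 N. I'll relieve the pull, release and rise.

{"method": "jog_arm", "body": {"plan": [[0, 0, 0, -3, -1, 0, -1], [0, 0, 0, -5, -1, 0, -1], [0, 0, 0, -5, -1, 0, 1], [0, 0, 0, -5, -1, 0, 1], [0, 0, 0, -5, -1, 0, 1], [0, 0, 0, -5, -1, 0, 1], [0, 0, 0, -5, -1, 0, 1], [0, 0, 0, -5, -1, -30, 1], [0, 0, 0, -5, -1, -80, 1]]}}

```text
time: 6.15
ee_pos: [0.5667, -0.1526, 0.2178]
eef_rot: [0.109, 0.994, -0.0, -0.003]
ft_force: [2.3, -0.2, 1.0]
width: 0.0778
grip_force: 0.0
```

```bash
python3 go.py 100 0.514 0.142 0.2 100 0.514 0.142 0.029
```

```text
t 6.15 p [ 0.5667 -0.1526  0.2178] yaw_y 77.51 w 0.0778 F [ 2.3 -0.2  1. ] j [-0.23  0.27  0.5   1.59 -0.13  1.32  1.64]
[100.0, 0.514, 0.142, 0.2] turn [ 0.    -0.006 -0.392] shift [115.1 276.3  18.3]
[100.0, 0.514, 0.142, 0.029] turn [ 0.    -0.006 -0.392] shift [114.  276.4 189.3]
```

{"method": "jog_arm", "body": {"plan": [[0, 0, -0.1, 20, 45, 0, 1], [0, 0, -0.392, 115, 276, 18, 1], [0, 0, -0.392, 115, 276, 18, 1], [0, 0, -0.392, 115, 276, 18, 1], [0, 0, -0.392, 115, 276, 18, 1], [0, 0, -0.392, 115, 276, 18, 1], [0, 0, -0.392, 115, 276, 18, 1], [0, 0, -0.392, 115, 276, 18, 1], [0, 0, -0.392, 115, 276, 18, 1], [0, 0, -0.392, 115, 276, 18, 1], [0, 0, -0.392, 115, 276, 18, 1]]}}

```text
time: 7.25
ee_pos: [0.5164, 0.14, 0.202]
eef_rot: [-0.086, 0.996, 0.0, 0.0]
ft_force: [0.5, 0.4, -1.1]
width: 0.087
grip_force: 0.0
```

```bash
python3 - <<'E'
from bench import camera,status
import cv2
from h import *
s=status.read_state();c=camera("wrist");T=np.eye(4);T[:3,:3]=R.from_quat(s["eef_rot"]).as_matrix();T[:3,3]=s["ee_pos"]
c["world_from_camera"]=T@np.array(c["mount"])
np.savez("pics/w4.npz",**c);cv2.imwrite("pics/w4.png",c["image"][:,:,::-1])
P=cloud(c);hsv=cv2.cvtColor(c["image"],cv2.COLOR_RGB2HSV);H,S=hsv[...,0],hsv[...,1]
m=(H>3)&(H<20)&(S>100)
t=m&(abs(P[...,2]-.088)<.006);q=P[t];print("head",t.sum(),q.mean(0),q.min(0),q.max(0))
t=m&(abs(P[...,2]-.061)<.005)&(P[...,1]>0);q=P[t];mu=q.mean(0);v=np.linalg.svd(q[:,:2]-mu[:2],full_matrices=False)[2][0];print("handle",t.sum(),mu,np.degrees(np.arctan(v[1]/v[0])),((q[:,:2]-mu[:2])@v).min(),((q[:,:2]-mu[:2])@v).max())
E
python3 go.py 100 0.514 0.142 0.029
```

```text
head 985 [0.57979144 0.15804698 0.08651317] [0.56901732 0.13576853 0.08202517] [0.59359125 0.18324984 0.08874365]
handle 4445 [0.49197639 0.14289088 0.05948862] 9.70950765660074 -0.07081872508193902 0.09934257667789549
t 7.3 p [0.5163 0.1403 0.202 ] yaw_y 99.89 w 0.0871 F [0.2 0.2 0.3] j [-0.57  0.14  0.25  1.74 -0.04  1.26  1.42]
[100.0, 0.514, 0.142, 0.029] turn [-0.     0.    -0.002] shift [  2.    2.1 173. ]
```

View pics/w4.png

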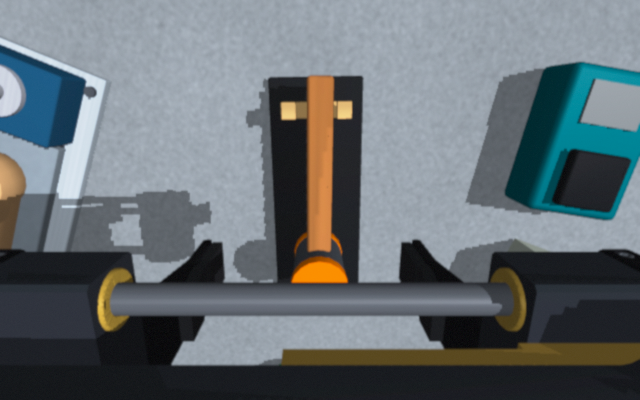

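The wrist view shows the handle running from (320,80) to (320,250) and lying in the notch at row 110. It is centred between the fingers to within 5 mm. The head axis comes out near (0.594, 0.159), in agreement with the scene view.

{"method": "jog_arm", "body": {"plan": [[0, 0, 0, 1, 5, 40, 1], [0, 0, 0, 1, 5, 85, 1], [0, 0, 0, 1, 5, 125, 1], [0, 0, 0, 1, 5, 155, 1], [0, 0, 0, 1, 5, 173, 1], [0, 0, 0, 1, 5, 173, 1], [0, 0, 0, 1, 5, 173, 1], [0, 0, 0, 1, 5, 173, -1], [0, 0, 0, 1, 5, 173, -1], [0, 0, 0, 1, 5, 173, -1], [0, 0, 0, 1, 5, 173, -1], [0, 0, 0, 1, 5, 173, -1]], "squeeze": 60}}

```text
time: 8.5
ee_pos: [0.5143, 0.1461, 0.0291]
eef_rot: [-0.087, 0.996, 0.0, 0.0]
ft_force: [0.1, 0.1, -0.4]
width: 0.0546
grip_force: 0.0
```

{"method": "jog_arm", "body": {"plan": [[0, 0, 0, 0, 0, 0, -1], [0, 0, 0, 0, 0, 0, -1], [0, 0, 0, 0, 0, 0, -1], [0, 0, 0, 0, 0, 0, -1], [0, 0, 0, 0, 0, 0, -1], [0, 0, 0, 0, 0, 0, -1], [0, 0, 0, 0, 0, 0, -1]]}}

```text
time: 9.2
ee_pos: [0.5141, 0.1461, 0.0289]
eef_rot: [-0.087, 0.996, 0.0, -0.0]
ft_force: [-0.4, -0.1, -0.4]
width: 0.0218
grip_force: 60.0
```

```bash
python3 go.py 100 0.514 0.142 0.13
```

```text
t 9.2 p [0.5141 0.1461 0.0289] yaw_y 99.99 w 0.0218 F [-0.4 -0.1 -0.4] j [-0.56  0.33  0.22  1.91 -0.09  0.9   1.46]
[100.0, 0.514, 0.142, 0.13] turn [ 0. -0. -0.] shift [   0.9   -4.  -101.1]
```

Gripped at (0.514, 0.146, 0.029) with width 22 mm, as expected. Now I'll lift straight up.

{"method": "jog_arm", "body": {"plan": [[0, 0, 0, 0, 0, -10, -1], [0, 0, 0, 0, 0, -30, -1], [0, 0, 0, 0, 0, -60, -1], [0, 0, 0, 0, 0, -95, -1], [0, 0, 0, 0, 0, -125, -1], [0, 0, 0, 0, 0, -125, -1], [0, 0, 0, 0, 0, -125, -1]]}}

```text
time: 9.9
ee_pos: [0.514, 0.146, 0.1542]
eef_rot: [-0.087, 0.996, 0.0, 0.0]
ft_force: [-0.4, -0.7, -4.8]
width: 0.0214
grip_force: 60.0
```

```bash
cat > cap.py <<'E'
from bench import camera
from h import *
C=[camera(n) for n in("scene","side")]
for c in C:
    P=cloud(c);hsv=cv2.cvtColor(c["image"],cv2.COLOR_RGB2HSV);H,S=hsv[...,0],hsv[...,1]
    d=np.hypot(P[...,0]-.478,P[...,1]+.134)<.035
    q=P[d&((H<6)|(H>174))&(S>150)];print("cap",len(q),*( [np.percentile(q[:,2],90).round(4),q.mean(0).round(4)] if len(q) else []))
    m=(H>4)&(H<16)&(S>190)&(P[...,2]>.05)&(hsv[...,2]>120)&(P[...,1]>-.3)
    n,l,st,ce=cv2.connectedComponentsWithStats(m.astype(np.uint8))
    for i in range(1,n):
        if st[i,4]>8:q=P[l==i];print("  orange",st[i,4],ce[i].round(0),q.mean(0).round(4),"z",q[:,2].min().round(3),q[:,2].max().round(3))
E
python3 cap.py; python3 go.py 20 .4505 -.059 .154
```

```text
cap 92 0.0827 [ 0.4787 -0.1331  0.0801]
  orange 179 [443. 147.] [0.6118 0.4524 0.0759] z 0.07 0.083
  orange 187 [386. 161.] [0.5935 0.1581 0.2132] z 0.209 0.217
cap 70 0.0828 [ 0.4777 -0.1348  0.0811]
t 10.0 p [0.5132 0.1457 0.1526] yaw_y 99.98 w 0.0217 F [ 0.1  0.4 -4.1] j [-0.58  0.18  0.24  1.81 -0.05  1.16  1.42]
[20.0, 0.4505, -0.059, 0.154] turn [-0.002 -0.002  1.396] shift [  97.2 -190.7   -1.1]
```

The lift went cleanly: the mallet top is at 0.213, as expected, with no sag. Next I'll swing over to the pin, turning ahead of the shift.

{"method": "jog_arm", "body": {"plan": [[0, 0, 0.14, 5, -10, -8, -1], [0, 0, 0.28, 12, -25, -10, -1], [0, 0, 0.42, 22, -44, -10, -1], [0, 0, 0.56, 32, -64, -10, -1], [0, 0, 0.7, 42, -84, -10, -1], [0, 0, 0.84, 52, -104, -10, -1], [0, 0, 0.98, 64, -125, -10, -1], [0, 0, 1.12, 75, -147, -10, -1], [0, 0, 1.26, 87, -170, -10, -1], [0, 0, 1.396, 97, -191, -10, -1], [0, 0, 1.396, 97, -191, -10, -1], [0, 0, 1.396, 97, -191, -10, -1]]}}

```text
time: 11.2
ee_pos: [0.4511, -0.059, 0.163]
eef_rot: [0.573, 0.819, -0.0, -0.001]
ft_force: [-0.5, -0.9, -4.1]
width: 0.0217
grip_force: 60.0
```

```bash
python3 cap.py; python3 go.py 20 .4505 -.059 .12;python3 - <<'E'
from bench import camera
import cv2
a=camera("scene")["image"][130:330,200:440,::-1];b=camera("side")["image"][130:330,230:470,::-1]
cv2.imwrite("pics/s5.png",cv2.resize(cv2.hconcat([a,b]),(800,333),interpolation=cv2.INTER_CUBIC))
E
```

```text
cap 88 0.0828 [ 0.4793 -0.1329  0.0806]
  orange 181 [443. 148.] [0.6128 0.4523 0.0758] z 0.07 0.083
  orange 228 [275. 194.] [ 0.479  -0.1369  0.2221] z 0.218 0.226
cap 69 0.0828 [ 0.4774 -0.1354  0.081 ]
t 11.3 p [ 0.4515 -0.0581  0.1632] yaw_y 20.13 w 0.0215 F [ 0.1 -0.2 -3.2] j [-0.44 -0.02  0.46  1.99  0.01  1.17  0.38]
[20.0, 0.4505, -0.059, 0.12] turn [-0.001 -0.     0.002] shift [-0.5 -1.2 43.2]
```

View pics/s5.png

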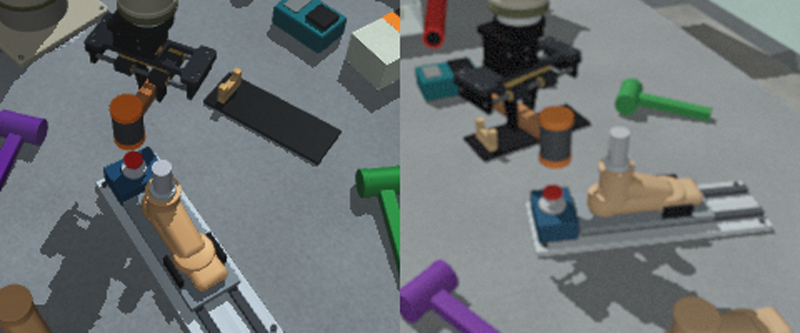

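In both crops the mallet head hangs over the red cap: head (0.479, -0.137), cap (0.4785, -0.134). The carriage is still home against the block. I'll start with a moderate first blow.

{"method": "jog_arm", "body": {"plan": [[0, 0, 0, 0, 1, 22, -1], [0, 0, 0, 0, 1, 70, -1], [0, 0, 0, 0, 1, 72, -1], [0, 0, 0, 0, 1, 40, -1], [0, 0, 0, 0, 1, 30, -1], [0, 0, 0, 0, 1, 30, -1]]}}

```text
time: 12.0
ee_pos: [0.4543, -0.0583, 0.1361]
eef_rot: [0.573, 0.819, 0.002, 0.001]
ft_force: [0.4, 0.4, -2.4]
width: 0.0214
grip_force: 60.0
```

```bash
python3 cap.py; python3 go.py 20 .4505 -.059 .12
```

```text
cap 68 0.069 [ 0.4821 -0.135   0.0667]
  orange 181 [443. 147.] [0.6121 0.4523 0.0759] z 0.07 0.082
  orange 223 [276. 201.] [ 0.4818 -0.1361  0.1951] z 0.192 0.199
cap 71 0.069 [ 0.4776 -0.1346  0.0675]
t 12.1 p [ 0.4528 -0.0583  0.134 ] yaw_y 20.03 w 0.0219 F [ 0.6 -0.2 -3.4] j [-0.43  0.02  0.47  2.02 -0.01  1.1   0.39]
[20.0, 0.4505, -0.059, 0.12] turn [ 0.001 -0.     0.   ] shift [ 0.1 -2.4 14. ]
```

{"method": "jog_arm", "body": {"plan": [[0, 0, 0, 0, -2, 10, -1], [0, 0, 0, 0, -2, 55, -1], [0, 0, 0, 0, -2, 56, -1], [0, 0, 0, 0, -2, 20, -1], [0, 0, 0, 0, -2, 0, -1], [0, 0, 0, 0, -2, 0, -1]]}}

```text
time: 12.7
ee_pos: [0.4521, -0.0596, 0.1365]
eef_rot: [0.574, 0.819, 0.001, 0.001]
ft_force: [0.7, 0.4, -2.7]
width: 0.0215
grip_force: 60.0
```

```bash
python3 cap.py; python3 go.py 20 .4505 -.059 .12
```

```text
cap 89 0.0656 [ 0.4794 -0.133   0.0632]
  orange 181 [443. 147.] [0.6121 0.4525 0.0759] z 0.069 0.081
  orange 215 [276. 196.] [ 0.4784 -0.1321  0.2081] z 0.2 0.213
  orange 23 [276. 222.] [ 0.4964 -0.1555  0.1385] z 0.133 0.145
cap 71 0.0657 [ 0.4776 -0.1347  0.0638]
  orange 15 [322. 202.] [ 0.4823 -0.121   0.2059] z 0.203 0.208
t 12.8 p [ 0.4504 -0.0593  0.1336] yaw_y 19.99 w 0.0216 F [ 0.   0.5 -3.8] j [-0.44  0.01  0.48  2.03 -0.01  1.1   0.39]
[20.0, 0.4505, -0.059, 0.12] turn [-0. -0. -0.] shift [ 0.3  0.2 13.6]
```

```bash
cat > cap2.py <<'E'
from bench import camera
from h import *
for n in("scene","side"):
    zc=[];zb=[];zt=[]
    for k in range(4):
        c=camera(n);P=cloud(c);hsv=cv2.cvtColor(c["image"],cv2.COLOR_RGB2HSV);H,S=hsv[...,0],hsv[...,1]
        r=np.hypot(P[...,0]-.4785,P[...,1]+.134)
        red=((H<6)|(H>174))&(S>150)
        zc.append(np.median(P[red&(r<.011)][:,2]))
        zb.append(np.median(P[(H>95)&(H<125)&(S>120)&(r>.024)&(r<.05)&(abs(P[...,2]-.05)<.008)][:,2]))
        zt.append(np.median(P[(np.hypot(P[...,0]-.567,P[...,1]+.1525)<.013)&(P[...,2]>.172)][:,2]))
        q=P[red&(r<.03)]
    print(n,"cap",np.mean(zc).round(4),"block(.050)",np.mean(zb).round(4),"tube(.180)",np.mean(zt).round(4),"red z range",q[:,2].min().round(4),q[:,2].max().round(4))
E
python3 cap2.py
```

```text
scene cap 0.0634 block(.050) 0.0502 tube(.180) 0.1803 red z range 0.05 0.0681
side cap 0.0639 block(.050) 0.0507 tube(.180) 0.1804 red z range 0.0591 0.0668
```

The cap top, corrected against the block (0.050) and the tube (0.180), is at about 0.063. The mallet head has tipped about 9° up in the grip, so I'll level it by tilting the tool and then measure the face.

{"method": "jog_arm", "body": {"plan": [[0, 0.08, 0, 2, 0, 0, -1], [0, 0.155, 0, 3, 0, 0, -1], [0, 0.155, 0, 3, 0, 0, -1], [0, 0.155, 0, 3, 0, 0, -1]]}}

```text
time: 13.6
ee_pos: [0.4497, -0.0569, 0.1335]
eef_rot: [0.572, 0.816, 0.043, -0.063]
ft_force: [-0.3, 0.6, -2.6]
width: 0.0215
grip_force: 60.0
```

```bash
cat > tilt.py <<'E'
# mallet pitch from plane fit of its orange top (scene) and head top position relative to the tool
from bench import camera,status
from h import *
Q=[]
s=status.read_state()
for k in range(3):
    c=camera("scene");P=cloud(c);hsv=cv2.cvtColor(c["image"],cv2.COLOR_RGB2HSV);H,S=hsv[...,0],hsv[...,1]
    p=np.array(s["ee_pos"]);m=(H>4)&(H<18)&(S>190)&(hsv[...,2]>120)&(abs(np.hypot(P[...,0]-p[0],P[...,1]-p[1])-.08)<.04)&(P[...,2]>p[2]+.03)
    n,l,st,ce=cv2.connectedComponentsWithStats(m.astype(np.uint8));i=1+st[1:,4].argmax();Q.append(P[l==i])
q=np.vstack(Q)
for _ in range(6):
    A=np.c_[q[:,:2]-q[:,:2].mean(0),np.ones(len(q))];a=np.linalg.lstsq(A,q[:,2],rcond=None)[0];r=q[:,2]-A@a;q=q[abs(r)<2*r.std()+1e-4]
X=-R.from_quat(s["eef_rot"]).as_matrix()[:,0];h=X[:2]/np.linalg.norm(X[:2])
mid=(q.min(0)+q.max(0))/2
print("n",len(q),"rms",r.std().round(4),"top",q.mean(0).round(4),"mid",mid.round(4),"nose-up deg",np.degrees(np.arctan(a[:2]@h)).round(1),"sideways",np.degrees(np.arctan(a[:2]@[-h[1],h[0]])).round(1),"tool pitch",np.degrees(np.arcsin(X[2])).round(1),"ee",p.round(4),"fwd",((mid[:2]-p[:2])@h).round(4))
E
python3 tilt.py; python3 go.py 20 .4505 -.059 .13
```

```text
n 592 rms 0.0013 top [ 0.4784 -0.1359  0.193 ] mid [ 0.4779 -0.1344  0.193 ] nose-up deg -0.2 sideways 0.6 tool pitch -8.8 ee [ 0.4497 -0.0569  0.1335] fwd 0.0825
t 13.75 p [ 0.4497 -0.0558  0.1338] yaw_y 20.07 w 0.0213 F [-0.9  0.3 -3. ] j [-0.38  0.08  0.53  1.97 -0.19  1.18  0.59]
[20.0, 0.4505, -0.059, 0.13] turn [-0.    -0.154  0.001] shift [-3.8 -0.3  3.3]
```

Level to 0.2°. One last light blow, ending just at 0.063, will make sure.

{"method": "jog_arm", "body": {"plan": [[0, 0, 0, -2, 0, 13, -1], [0, 0, 0, -8, 0, 51, -1], [0, 0, 0, -8, 0, 51, -1], [0, 0, 0, -3, 0, 20, -1], [0, 0, 0, 2, 0, -15, -1], [0, 0, 0, 2, 0, -15, -1], [0, 0, 0, 2, 0, -15, -1]]}}

```text
time: 14.45
ee_pos: [0.4501, -0.0567, 0.1497]
eef_rot: [0.572, 0.817, 0.045, -0.063]
ft_force: [-0.3, 0.4, -4.3]
width: 0.021
grip_force: 60.0
```

```bash
python3 tilt.py; python3 cap2.py; python3 go.py
```

```text
n 598 rms 0.0014 top [ 0.477  -0.1326  0.2145] mid [ 0.4769 -0.1323  0.2144] nose-up deg 4.0 sideways 0.6 tool pitch -8.9 ee [ 0.4501 -0.0567  0.1497] fwd 0.0802
scene cap 0.0637 block(.050) 0.0503 tube(.180) 0.1804 red z range 0.0538 0.0673
side cap 0.064 block(.050) 0.0507 tube(.180) 0.1808 red z range 0.0585 0.0664
t 15.0 p [ 0.4498 -0.0568  0.1488] yaw_y 19.99 w 0.0213 F [ 0.6  0.7 -3.4] j [-0.38  0.07  0.54  1.96 -0.18  1.21  0.58]
```

The cap didn't move any further (0.063 both times), so the pin is fully down. Next is returning the mallet, with the tool pitched 12.9° so that it hangs level.

```bash
cat > go2.py <<'E'
# go2.py: yaw_y pitch_deg gx gy gz per target (g = grasp point)
import sys
from h import *
from bench import status
s=status.read_state();p=np.array(s["ee_pos"]);A=R.from_quat(s["eef_rot"]);a=list(map(float,sys.argv[1:]))
print("t",round(s["time"],2),"p",p.round(4),"grasp",(p-.019*A.as_matrix()[:,2]).round(4))
for i in range(0,len(a),5):
    y=np.radians(a[i]);Y=np.array([np.cos(y),np.sin(y),0]);Z=np.array([0,0,-1.]);T=R.from_matrix(np.c_[np.cross(Y,Z),Y,Z])*R.from_rotvec([0,np.radians(a[i+1]),0])
    t=np.array(a[i+2:i+5])+.019*T.as_matrix()[:,2]
    print(a[i:i+5],"turn",(A.inv()*T).as_rotvec().round(3),"shift",(A.inv().apply(t-p)*1000).round(1))
E
python3 go2.py 100 12.9 .5141 .1461 .168 60 12.9 .48 .04 .168
```

```text
t 15.0 p [ 0.4498 -0.0568  0.1488] grasp [ 0.4508 -0.0595  0.1676]
[100.0, 12.9, 0.5141, 0.1461, 0.168] turn [ 0.264  0.058 -1.372] shift [167.5 125.6  25.5]
[60.0, 12.9, 0.48, 0.04, 0.168] turn [ 0.132  0.067 -0.686] shift [83.  58.7 12.3]
```

{"method": "jog_arm", "body": {"plan": [[0.026, 0.006, -0.137, 17, 13, 2, -1], [0.053, 0.012, -0.274, 35, 26, 5, -1], [0.079, 0.017, -0.412, 52, 39, 8, -1], [0.106, 0.023, -0.549, 68, 51, 10, -1], [0.132, 0.067, -0.686, 84, 62, 13, -1], [0.158, 0.06, -0.823, 101, 75, 15, -1], [0.185, 0.06, -0.96, 118, 88, 18, -1], [0.211, 0.06, -1.098, 134, 100, 20, -1], [0.238, 0.058, -1.235, 151, 113, 23, -1], [0.264, 0.058, -1.372, 167, 126, 25, -1], [0.264, 0.058, -1.372, 167, 126, 25, -1], [0.264, 0.058, -1.372, 167, 126, 25, -1]]}}

```text
time: 16.2
ee_pos: [0.5105, 0.1454, 0.1497]
eef_rot: [-0.087, 0.99, -0.01, -0.112]
ft_force: [0.2, 0.0, -3.6]
width: 0.0213
grip_force: 60.0
```

```bash
python3 tilt.py; python3 go2.py 100 12.9 .5141 .1461 .168
```

```text
n 514 rms 0.0013 top [0.5932 0.1575 0.2095] mid [0.5927 0.1588 0.2096] nose-up deg 0.1 sideways -0.4 tool pitch -12.9 ee [0.5105 0.1454 0.1497] fwd 0.0833
t 16.35 p [0.5106 0.1438 0.1501] grasp [0.5148 0.1446 0.1686]
[100.0, 12.9, 0.5141, 0.1461, 0.168] turn [-0.     0.    -0.002] shift [0.3 1.6 0.7]
```

The mallet is level (0.1°) and over its former place. I'll lower it along the vertical.

{"method": "jog_arm", "body": {"plan": [[0, 0, 0, -7, 1, 30, -1], [0, 0, 0, -14, 1, 60, -1], [0, 0, 0, -20, 1, 85, -1], [0, 0, 0, -23, 1, 102, -1], [0, 0, 0, -25, 1, 110, -1], [0, 0, 0, -26, 1, 114, -1], [0, 0, 0, -27, 1, 117, -1], [0, 0, 0, -27, 1, 117, -1], [0, 0, 0, -27, 1, 117, -1]]}}

```text
time: 17.25
ee_pos: [0.5111, 0.1461, 0.0307]
eef_rot: [-0.087, 0.99, -0.01, -0.111]
ft_force: [0.0, 0.6, -3.2]
width: 0.0213
grip_force: 60.0
```

```bash
python3 tilt.py; python3 go2.py 100 12.9 .5141 .1461 .0479;python3 -c "
from bench import status;print(status.read_state()['ft_force'])"
```

```text
n 441 rms 0.0015 top [0.5935 0.1588 0.0901] mid [0.5931 0.1597 0.0902] nose-up deg -0.2 sideways -0.5 tool pitch -12.8 ee [0.5111 0.1461 0.0307] fwd 0.0831
t 17.4 p [0.5109 0.1461 0.0305] grasp [0.5151 0.1469 0.049 ]
[100.0, 12.9, 0.5141, 0.1461, 0.0479] turn [-0.     0.001  0.001] shift [ 0.9 -0.6  1.4]
[ 0.16004541 -1.1642139  -3.13823954]
```

{"method": "jog_arm", "body": {"plan": [[0, 0, 0, 0, 0, 1, -1], [0, 0, 0, 0, 0, 2, -1], [0, 0, 0, 0, 0, 2, -1]]}}

```text
time: 17.7
ee_pos: [0.5103, 0.146, 0.0283]
eef_rot: [-0.087, 0.99, -0.01, -0.112]
ft_force: [0.1, -0.5, -1.0]
width: 0.0213
grip_force: 60.0
```

Partly seated: the weight reading fell to 1 N. I'll open the fingers, then rise straight up.

{"method": "jog_arm", "body": {"plan": [[0, 0, 0, 0, 0, 0.5, 0.0], [0, 0, 0, 0, 0, 0.5, 1], [0, 0, 0, 0, 0, 0.5, 1], [0, 0, 0, 0, 0, 0.5, 1], [0, 0, 0, 0, 0, 0.5, 1], [0, 0, 0, 0, 0, 0.5, 1], [0, 0, 0, 0, 0, 0.5, 1], [0, 0, 0, 4, 0, -20, 1], [0, 0, 0, 13, 0, -60, 1], [0, 0, 0, 24, 0, -107, 1], [0, 0, 0, 33, 0, -150, 1], [0, 0, 0, 33, 0, -150, 1]]}}

```text
time: 18.9
ee_pos: [0.5143, 0.1468, 0.1878]
eef_rot: [-0.087, 0.99, -0.008, -0.107]
ft_force: [1.2, 0.4, -0.7]
width: 0.0867
grip_force: 0.0
```

```bash
python3 cap2.py; python3 go.py
python3 - <<'E'
from bench import camera
from h import *
c=camera("scene");P=cloud(c);hsv=cv2.cvtColor(c["image"],cv2.COLOR_RGB2HSV);H,S=hsv[...,0],hsv[...,1]
m=(H>4)&(H<18)&(S>190)&(hsv[...,2]>120)&(np.hypot(P[...,0]-.593,P[...,1]-.158)<.035)&(abs(P[...,2]-.088)<.01)
print("mallet top",m.sum(),P[m].mean(0).round(4))
a=c["image"][100:380,190:470,::-1];b=camera("side")["image"][130:360,230:470,::-1]
cv2.imwrite("pics/end.png",cv2.hconcat([cv2.resize(a,(400,400)),cv2.resize(b,(400,400))]))
E
```

```text
scene cap 0.0634 block(.050) 0.0502 tube(.180) 0.1803 red z range 0.0549 0.0682
side cap 0.064 block(.050) 0.0508 tube(.180) 0.1804 red z range 0.0604 0.067
t 19.3 p [0.5109 0.146  0.1806] yaw_y 100.04 w 0.0872 F [-0.  -0.2  0. ] j [-0.55  0.33  0.26  1.58 -0.11  1.46  1.48]
mallet top 165 [0.5918 0.1585 0.0883]
```

View pics/end.png

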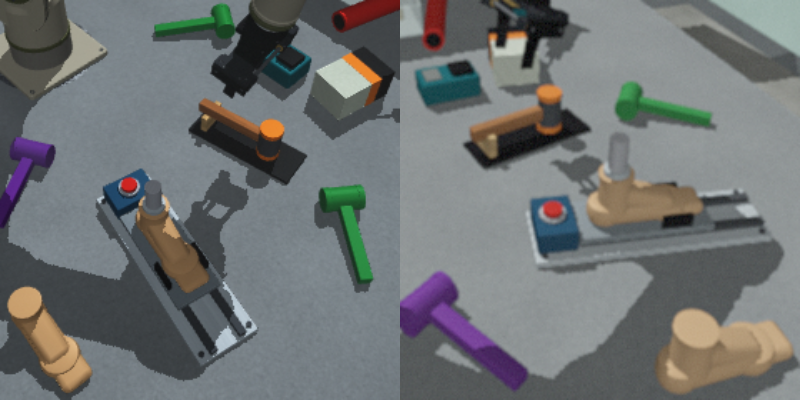

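The end picture shows the mallet standing in its rest with its handle in the notch (left crop (270,140)). The red cap is down on its collar at (128,186), and the bystanders are in place. A last numeric check of the carriage against the block, before handing in.

Run:
```python
from bench import camera
from h import *
a=np.radians(-12.5);ex=np.array([np.cos(a),np.sin(a)]);ey=np.array([-ex[1],ex[0]])
o=np.array([.4785,-.134])+.135*ex
for n in("scene","side"):
    c=camera(n);P=cloud(c);x=(P[...,:2]-o)@ex;y=(P[...,:2]-o)@ey
    t=(P[...,2]>.174)&(abs(x+.045)<.04)&(abs(y)<.03);print(n,"tube x",x[t].mean().round(4),"y",y[t].mean().round(4))
    for lo in np.arange(-.116,-.08,.003):
        m=(x>lo)&(x<lo+.003)&(y>.015)&(y<.035);print((lo*1000).round(),m.sum(),np.median(P[m][:,2]).round(4) if m.any() else "",end=" | ")
    print()
c=dict(np.load("pics/scene0.npz"));P=cloud(c);x=(P[...,:2]-o)@ex;y=(P[...,:2]-o)@ey
print("initially");
for lo in np.arange(-.04,.01,.004):
    m=(x>lo)&(x<lo+.004)&(y>.02)&(y<.035);print((lo*1000).round(),m.sum(),np.median(P[m][:,2]).round(4) if m.any() else "",end=" | ")
m=(P[...,2]>.174)&(abs(x-.04)<.04)&(abs(y)<.03);print("tube x0",x[m].mean())
```

```text
scene tube x -0.0349 y 0.0014
-116.0 0  | -113.0 3 0.0491 | -110.0 1 0.05 | -107.0 1 0.048 | -104.0 0  | -101.0 0  | -98.0 0  | -95.0 0  | -92.0 0  | -89.0 0  | -86.0 0  | -83.0 0  | -80.0 0  | 
side tube x -0.0355 y -0.0017
-116.0 5 0.051 | -113.0 6 0.0513 | -110.0 6 0.0515 | -107.0 5 0.0517 | -104.0 6 0.0513 | -101.0 1 0.0499 | -98.0 0  | -95.0 5 0.0359 | -92.0 5 0.0358 | -89.0 3 0.0347 | -86.0 7 0.0347 | -83.0 4 0.0366 | -80.0 6 0.035 | 
initially
-40.0 4 0.0223 | -36.0 0  | -32.0 0  | -28.0 0  | -24.0 0  | -20.0 0  | -16.0 0  | -12.0 0  | -8.0 0  | -4.0 0  | -0.0 0  | 4.0 0  | 8.0 0  | tube x0 0.04259170672818635
```

```bash
python3 -c "
from bench import order;print(order.close_job())"
```

```text
the job is handed in; nothing more can be done
None
```

The job is handed in after about 20 s of robot time: the carriage is home against the blue stop, the lock pin is fully down from three mallet blows (cap top measured at about 63 mm), the mallet is upright in its rest with its handle in the notch, and the charger, spare foot and carton were not touched.

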